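Hang the keyhole tray on its stud

TASK

Take the small dark metal parts tray with a keyhole in its back plate and hang it on the headed stud of the low grey stand: pass the big round part of the keyhole over the head of the stud, then let the tray down until the stud sits at the top of the narrow slot, and leave the tray hanging upright behind the head. The similar tray whose back plate has only a small round hole stays standing where it is.

Things in the scene. Friction and masses are not known exactly. Their poses are not given: they have to be found in the camera images.
- tab (a point): Centre of the keyhole tray's grip tab, 147.5 mm above its underside (loose, dark bare metal, 0.2 kg, standing upright). x points to the rear of the back plate, y along its width, z up. Tab 12 mm thick (x), 36 wide, 35 high: pinch it front to back. Below it the back plate is 5 mm thick, 80 wide; at its foot a tray 18 mm high reaches 55 mm forward (-x).
- slot (a point): On the keyhole tray, mid-thickness of the back plate, axes as the tab: where the stud's axis lies when it hangs, near the top of the slot; 45.5 mm straight below the tab's centre, 102 mm above the underside. The slot, 16 mm wide, runs down into a round hole 48 mm across, whose centre is 46 mm below this point, 91.5 mm below the tab's centre. Its rolled rim is 6 mm thick.
- stud (a point): Middle of the stud's neck, 140 mm above the bench, on the fixed grey stand. x points along the stud into the panel (the stud is level and sticks out to -x), y sideways, z up. Neck 10 mm thick; panel face 10 mm behind (+x), rear of the head 10 mm in front; head 28 mm across, 8 thick. Panel 60 mm wide, top at 152 mm, free above; base plate 14 mm high, 50 mm forward of the panel.
- plain_tab (a point): Centre of the grip tab of the other loose tray, of the same size, metal and axes, standing on the bench; its back plate has only a round hole 16 mm across, too small for the stud's head. Not to be moved.

How it is judged:
At the end, for the whole second after the job is handed in: The keyhole tray hangs by itself on the stud: the slot's upper end within 10 mm of the middle of the stud's neck along, across and up, so that the back plate is behind the head, the tray upright within 15 degrees; the other tray is within 30 mm of where it stood (x of slot in the frame of stud between -0.01 and 0.01 m and y of slot in the frame of stud between -0.01 and 0.01 m and z of slot in the frame of stud between -0.01 and 0.01 m and angle between tab's own z axis and vertical below 0.26 rad and distance of plain_tab from where it was at the start of the episode below 0.03 m); the robot touches nothing.
It fails at once if the other tray, with the small round hole, is moved by more than 30 mm (distance of plain_tab from where it was at the start of the episode above 0.03 m).
It also fails if it takes over 40 s, if anything falls off the work surface, if the arm or the gripper's body presses on something with over 40 N, if the wrist force passes 120 N, or if a joint passes its speed limit or range.

ROBOT

A 7-joint arm with a two-finger parallel gripper is mounted at the origin on a cart in front of the work surface, level with it; the furniture and walls round the work are solid. World frame = base frame: x ahead of the robot, y to its left, z up, the work surface at z = 0. Lengths are in m, angles in rad, forces in N, time in s.
With the tool pointing down it reaches from about 0.425 to 0.875 m from the base axis. Payload 4.7 kg.
Tool frame: the origin (TCP) lies midway between the tips of the shut fingers; the grasp point (between the pads) lies behind it (arm.tcp_to_grasp is the z of the grasp point in the tool frame, in m); z points along the fingers, y is the line along which they close (so a half turn about z gives the same grasp; the last joint's range is limited). The gripper opens to 87 mm and grips with 3 to 60 N. Pads are 19 mm wide; open, the fingers measure 117 mm over their backs; the gripper's body (75 mm by 190 mm) begins 51 mm behind the grasp point.
Start: joints at [-1.119, 0.321, -0.07, 1.45, 0.023, 1.371, -0.057], TCP at [0.276, 0.589, 0.223] pointing down, gripper open.
Joint ranges: [-2.86, 2.86], [-0.3, 2.09], [-1.38, 1.24], [0.06, 2.45], [-1.56, 4.7], [0.09, 2.05], [-2.69, 2.69]. Speed limits (rad/s): [2.57, 2.57, 3.14, 3.14, 3.14, 3.14, 3.14].

INTERFACE

Orientations are given as [roll, pitch, yaw] about the fixed x, y, z axes, in that order (R = Rz(yaw) Ry(pitch) Rx(roll)).
In Python, from bench import arm gives the robot as it stands. The module is installed in compiled form; this text tells all that it offers.
- The arm moves only by the tool send_rows, never from a script. Its argument "steps" is a list of rows, each an object of numbers: "dx", "dy", "dz": the shift along the tool's x, y, z in mm; "twist": the turn about the tool's z in degrees. A call has 1 to 12 rows; each row shifts and turns the commanded pose from where the row before left it, along the tool's axes as they then stand; what a row does not reach is not made up. A row lasts 1/12 s, in which the tool goes at most 41.7 mm and 7.16 degrees, less where a joint would pass 70% of its speed; a pose out of reach is approached as far as the arm can. A call with a gripper value outside its range is refused whole. "claw" is the opening, from 0 (shut) to 1 (fully open), set as the call begins (left out, the last holds). The fingers move at their own pace and stop on an object; "grip_force" is the grip in N (left out, the last holds). Time passes only in rows, so rows that do not move let the fingers close. It gives the time, the measured TCP pose, the force, the opening and the grip force at its end, in the units of the state.
- arm.read_state(): the state, without advancing time (a new reading comes with each control period).
- arm.snapshot(name): name is "side" or "top"; returns (picture, depth): 384x512x3 uint8, red, green, blue; 384x512 float32, m along the optical axis (not along the pixel's ray), 0 where there is no reading.
- arm.camera_params(name): a dict with "fx", "fy", "cx", "cy" (pixels), "extrinsics" (4x4, takes a point from camera to world coordinates). Camera axes: x right, y down, z forward; pixel columns grow to the right and rows downward; lengths in m; the calibration is good to about 2 mm. A picture is of the moment at which its call begins. camera_params takes no time and is no camera call.
- arm.job_done(): hands the job in; it is judged then, once.
Trained networks look in the newest picture that a camera, given by its name, has taken for a name from the list of things; names that differ only in an ending like _2 or _b are one class to them, and where a whole thing is asked for, a point or a joint stands for the part that bears it (a point fixed in the world has none). Each returns a list of dicts, best first, with "score" (0 to 1); they miss things now and then, are a little off and sometimes report something else, mostly with a low value. They report only what shows in the picture. A call takes as long as a camera call.
- arm.spot_in(camera, query): "xyz" ([x, y, z] in m, in the coordinates of the camera as it stood for that picture, good to about 4 mm: the middle of the surface that is visible of it).
The state is a dict: "time": time; "joints": joint angles; "dq": joint speeds; "tau": joint torques, N m; "eef_pos": TCP position; "ee_rot": TCP orientation; "ft_force": force on the tool from outside, world axes, zero at the start; "moment": the same for the moment, N m; "opening": finger opening in m; "finger_force": force on a finger pad.
Only numpy, scipy, OpenCV 4.12 (cv2) and the standard library are available. Lean on these libraries where they do the work, as an engineer would, in place of code of your own. Each camera call takes 0.05 s, during which the arm holds its last target. There are 200 camera calls.

## Working session

There is one attempt and no reset: what is moved stays moved. The work goes in short steps, Python scripts to look and compute and a tool call to move; the robot and the scene stay as the last step left them, time stands still between calls to the robot, and variables do not carry over. Pictures are saved under pics/ and viewed, at most 10 in all, crops included, and the job is handed in when it is done.

Besides the shell and the picture viewer there is one more tool, called after "Request:" by a JSON object that holds its "fn" and its "kwargs", one argument or row to a line. send_rows: Moves the arm, as the interface text tells. Its arguments: {"type":"object","properties":{"steps":{"type":"array","items":{"type":"object","properties":{"dx":{"type":"number"},"dy":{"type":"number"},"dz":{"type":"number"},"twist":{"type":"number"}}}},"claw":{"type":"number"},"grip_force":{"type":"number"}},"required":["steps"]}

```bash
mkdir -p pics; cat > h.py <<'E'
from bench import arm
import numpy as np, cv2
def cloud(n):
    p,d=arm.snapshot(n); c=arm.camera_params(n)
    v,u=np.mgrid[:d.shape[0],:d.shape[1]]
    P=np.stack([(u-c['cx'])/c['fx']*d,(v-c['cy'])/c['fy']*d,d,np.ones_like(d)],-1)@np.array(c['extrinsics']).T
    P=P[...,:3]; P[d==0]=np.nan
    return p,P
def w(n,x):
    return (np.array(arm.camera_params(n)['extrinsics'])@np.r_[x,1])[:3]
E
python3 - <<'E'
from h import *
s=arm.read_state();print({k:np.round(v,3) for k,v in s.items()}, arm.tcp_to_grasp)
ims=[]
for n in ['side','top']:
    p,P=cloud(n); ims.append(p); np.save(n+'.npy',P)
    print(n,np.round(arm.camera_params(n)['extrinsics'],3).tolist())
    for q in ['tab','slot','stud','plain_tab']:
        print(q,[(round(r['score'],2),np.round(w(n,r['xyz']),3).tolist()) for r in arm.spot_in(n,q)][:3])
    cv2.imwrite(f'pics/{n}0.png',p[...,::-1])
E
```

```text
{'time': np.float64(0.0), 'joints': array([-1.119,  0.322, -0.07 ,  1.452,  0.023,  1.371, -0.057]), 'dq': array([ 0.   ,  0.001,  0.001,  0.001, -0.001,  0.001,  0.   ]), 'tau': array([-0.0000e+00, -4.9128e+01, -4.0400e-01, -3.1253e+01, -6.4000e-02,
        4.4000e-02,  0.0000e+00]), 'eef_pos': array([0.275, 0.588, 0.221]), 'ee_rot': array([-3.14 ,  0.   ,  2.704]), 'ft_force': array([-0.307,  0.28 , -0.021]), 'moment': array([ 0.021,  0.023, -0.006]), 'finger_force': np.float64(0.0), 'opening': np.float64(0.087)} -0.0187
side [[1.0, -0.002, -0.01, 0.541], [0.008, -0.484, 0.875, -0.724], [-0.007, -0.875, -0.484, 0.561], [0.0, 0.0, 0.0, 1.0]]
tab [(0.6, [0.465, 0.127, 0.018]), (0.48, [0.639, -0.037, 0.021])]
slot [(0.95, [0.468, 0.129, 0.016])]
stud [(0.78, [0.638, -0.038, 0.022])]
plain_tab [(0.97, [0.45, -0.185, 0.018])]
top [[-0.029, -0.985, 0.171, 0.399], [-1.0, 0.031, 0.007, 0.013], [-0.012, -0.17, -0.985, 1.001], [0.0, 0.0, 0.0, 1.0]]
tab [(0.6, [0.461, 0.137, 0.003])]
slot [(0.6, [0.462, 0.139, 0.002])]
stud [(0.76, [0.627, -0.005, 0.018])]
plain_tab [(0.95, [0.437, -0.181, 0.001])]
```

View pics/side0.png

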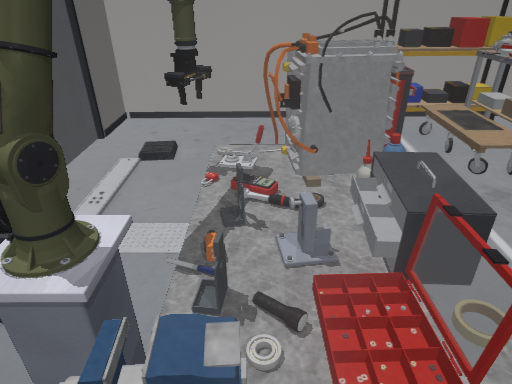

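View pics/top0.png

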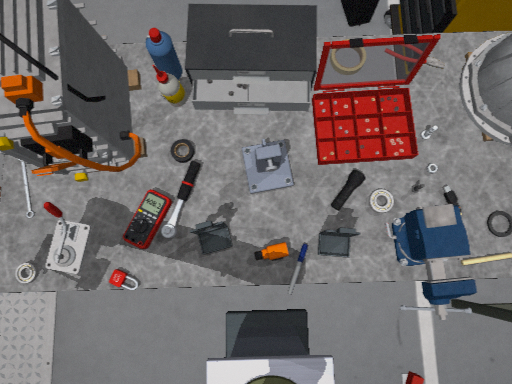

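```bash
python3 - <<'E'
from h import *
S=np.load('side.npy');T=np.load('top.npy')
np.set_printoptions(linewidth=200,precision=3,suppress=True)
a=cv2.imread('pics/side0.png');b=cv2.imread('pics/top0.png')
def z(i,r,f):
    return cv2.resize(i[r[0]:r[1],r[2]:r[3]],None,fx=f,fy=f,interpolation=cv2.INTER_CUBIC)
c1=z(a,(150,320,180,350),3.5)
cv2.imwrite('pics/c1.png',c1)
c2=z(b,(130,270,180,370),4)
cv2.imwrite('pics/c2.png',c2)
print('side z keyhole');print(S[155:230:5,230:256:3,2])
print('side z plain');print(S[225:315:6,194:232:4,2])
print('stand');print(S[190:265:6,276:340:6,2])
print('top z');print(T[212:262:4,190:240:5,2]);print(T[135:195:5,240:296:5,2])
E
```

```text
side z keyhole
[[ 0.032  0.028 -0.002 -0.003  0.001  0.038  0.04   0.033  0.   ]
 [ 0.019  0.017  0.017  0.012  0.018  0.019  0.02   0.019  0.012]
 [ 0.008  0.011  0.162  0.166  0.012  0.012  0.012  0.012 -0.001]
 [-0.    -0.002  0.146  0.16   0.157  0.     0.001 -0.     0.   ]
 [ 0.001 -0.001  0.118  0.145  0.143  0.046  0.047  0.048 -0.001]
 [ 0.     0.03   0.034  0.124  0.035  0.035  0.037  0.036  0.037]
 [   nan  0.015  0.019  0.108  0.121  0.027  0.026  0.031  0.032]
 [-0.002  0.001 -0.001  0.084  0.11   0.029  0.029  0.014  0.017]
 [ 0.    -0.002 -0.     0.06   0.095  0.016  0.019  0.02   0.02 ]
 [ 0.    -0.     0.     0.047  0.078 -0.001  0.002 -0.     0.001]
 [ 0.     0.002 -0.001  0.036  0.064  0.002  0.001  0.001 -0.   ]
 [ 0.006  0.003  0.003  0.016  0.044 -0.     0.001  0.     0.   ]
 [ 0.002  0.004  0.004  0.004  0.029 -0.    -0.001  0.002 -0.001]
 [ 0.002  0.001  0.02   0.017  0.015 -0.001  0.001 -0.001  0.002]
 [ 0.004  0.005  0.001  0.     0.001  0.     0.001  0.001 -0.003]]
side z plain
[[-0.001  0.     0.002 -0.001  0.    -0.    -0.003  0.     0.007  0.004]
 [-0.002
[... 3362 characters left out ...]
02]
 [-0.     0.015  0.018  0.013  0.154  0.152  0.148  0.152  0.153  0.014  0.     0.   ]
 [ 0.002  0.012  0.013  0.013  0.145  0.134  0.146  0.117  0.103  0.016 -0.003 -0.002]
 [ 0.001  0.015  0.012  0.016  0.095  0.085  0.146  0.064  0.015  0.012  0.002 -0.004]
 [ 0.003 -0.001  0.015  0.018  0.04   0.032  0.14   0.135  0.015  0.017  0.012  0.004]
 [ 0.003  0.002  0.013  0.016  0.017  0.015  0.015  0.016  0.017  0.014  0.014  0.001]
 [ 0.001 -0.001  0.013  0.012  0.016  0.015  0.015  0.012  0.014  0.017  0.021 -0.   ]
 [ 0.004 -0.001  0.015  0.022  0.013  0.013  0.016  0.013  0.014  0.011  0.013  0.001]
 [-0.001  0.     0.012  0.015  0.014  0.009 -0.     0.002 -0.     0.001  0.002 -0.001]]
```

View pics/c1.png

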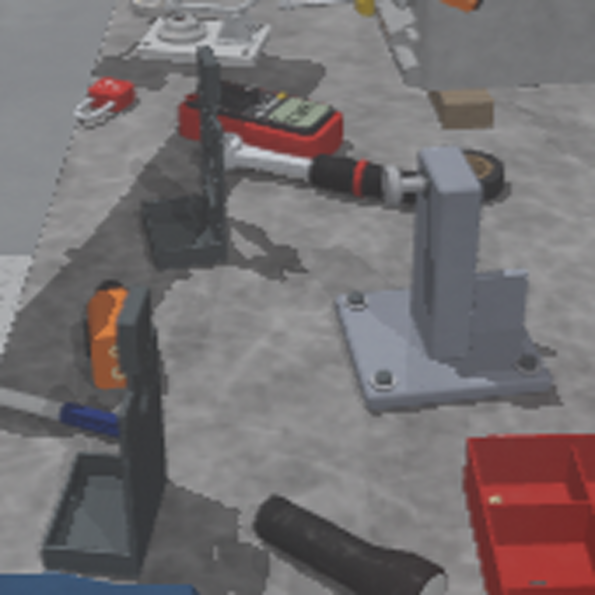

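View pics/c2.png

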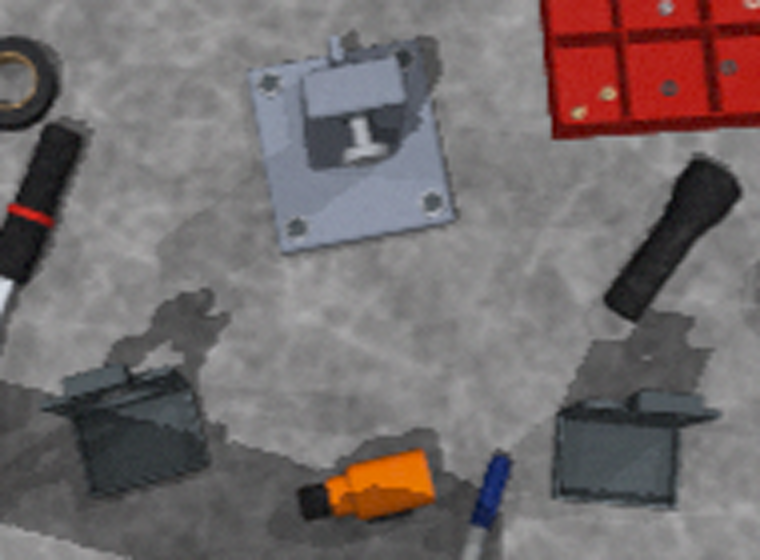

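```bash
python3 - <<'E'
from h import *
S=np.load('side.npy').reshape(-1,3);T=np.load('top.npy').reshape(-1,3)
def sel(P,x,y,z):
    m=(P[:,0]>x[0])&(P[:,0]<x[1])&(P[:,1]>y[0])&(P[:,1]<y[1])&(P[:,2]>z[0])&(P[:,2]<z[1]);return P[m]
def rect(l,P):
    r=cv2.minAreaRect(P[:,:2].astype(np.float32)*1000); print(l,len(P),np.round(r[0],1),np.round(r[1],1),round(r[2],1),'mean',P.mean(0).round(4),'z',P[:,2].min().round(3),P[:,2].max().round(3))
for n,P in(('S',S),('T',T)):
    rect(n+'tabtop',sel(P,(.40,.56),(.05,.25),(.158,.175)))
    rect(n+'tabup',sel(P,(.40,.56),(.05,.25),(.135,.175)))
    rect(n+'plate',sel(P,(.40,.56),(.05,.25),(.03,.127)))
    rect(n+'trayrim',sel(P,(.40,.56),(.08,.22),(.01,.025)))
    rect(n+'plain tab',sel(P,(.38,.56),(-.25,-.10),(.14,.18)))
    rect(n+'panel top',sel(P,(.55,.75),(-.12,.08),(.1485,.158)))
    rect(n+'base',sel(P,(.55,.75),(-.12,.08),(.009,.022)))
    rect(n+'stud',sel(P,(.55,.634),(-.08,.05),(.11,.156)))
    q=sel(P,(.40,.56),(.05,.25),(.135,.175)); print(np.polyfit(q[:,1],q[:,0],1))
    q=sel(P,(.40,.56),(.05,.25),(.03,.127)); print(np.polyfit(q[:,1],q[:,0],1))
q=sel(S,(.55,.75),(-.12,.08),(.03,.14)); print(q.mean(0)); 
np.savetxt('stud.txt',sel(T,(.56,.66),(-.06,.05),(.12,.147))*1000,fmt='%.0f')
E
sort -n stud.txt | awk '{printf "%s,%s,%s; ",$1,$2,$3}'
```

```text
Stabtop 38 [475.3 136.7] [11.2 34.5] 15.2 mean [0.4758 0.1329 0.1637] z 0.158 0.167
Stabup 90 [475.5 135.5] [11.3 38. ] 15.6 mean [0.4761 0.1297 0.154 ] z 0.135 0.167
Splate 194 [494.7 165.9] [136.4  83. ] 68.6 mean [0.4774 0.129  0.0778] z 0.03 0.126
Strayrim 178 [494.6 151.8] [166.2  88.2] 23.9 mean [0.4661 0.1391 0.0162] z 0.01 0.025
Splain tab 178 [ 454.3 -182.5] [37.9 11.8] 82.5 mean [ 0.4548 -0.1885  0.1572] z 0.14 0.167
Spanel top 194 [630.1 -15.5] [56.9 59.6] 9.3 mean [ 0.6393 -0.0167  0.1518] z 0.149 0.156
Sbase 1174 [643.8 -12.4] [129.4 122.9] 8.9 mean [ 0.6368 -0.0325  0.0146] z 0.009 0.022
Sstud 199 [617.1 -13.8] [33.2 56.1] 0.4 mean [ 0.6212 -0.0184  0.1396] z 0.112 0.156
[-0.34685714  0.5210828 ]
[-0.17850556  0.50044461]
Ttabtop 89 [476.9 139.7] [11.8 35. ] 13.3 mean [0.4768 0.14   0.1649] z 0.16 0.17
Ttabup 112 [476.6 139.6] [12.5 35. ] 13.3 mean [0.476  0.1389 0.1613] z 0.136 0.17
Tplate 163 [477.4 175.4] [148.1  24.7] 89.0 mean [0.4762 0.1497 0.0757] z 0.03 0.123
Ttrayrim 129 [495.9 152.3] [163.4  86.1] 23.0 mean [0.457  0.1423 0.0176] z 0.01 0.024
Tplain tab 109 [ 
[... 1073 characters left out ...]
; 627,7,134; 628,-16,146; 628,-7,140; 628,0,140; 628,14,133; 628,17,123; 628,17,133; 628,17,140; 628,3,131; 628,3,139; 628,3,147; 628,5,122; 628,5,138; 628,7,122; 628,7,141; 629,-14,144; 629,-2,125; 629,-2,134; 629,-2,144; 629,-5,145; 629,-9,145; 629,0,127; 629,5,128; 630,-5,123; 630,-7,120; 630,0,143; 631,-19,136; 631,-21,136; 631,-21,145; 632,-19,123; 632,-24,140; 632,-26,138; 632,-28,146; 633,-24,126; 633,-26,126; 633,-26,145; 633,-29,126; 634,-29,132; 634,-31,133; 634,-31,140; 634,-32,121; 634,-33,131; 634,-33,140; 634,-34,122; 634,-35,140; 634,-36,130; 634,-38,140; 635,-38,144; 635,-39,126; 635,-40,143; 638,19,130; 639,-41,122; 639,19,120; 649,21,145; 650,21,133; 651,21,146; 658,11,145;
```

Request:
{"fn": "send_rows", "kwargs": {
  "steps": [
    {"twist": 6.5},
    {"twist": 6.5},
    {"twist": 6.5},
    {"twist": 6.5},
    {"twist": 6.5},
    {"twist": 6.5},
    {"twist": 6.5},
    {"twist": 6.5}
  ],
  "claw": 1
}}

```text
invalid input at $.steps[0]: expected keys dx, dy, dz, twist
```

Request:
{"fn": "send_rows", "kwargs": {
  "steps": [
    {"dx": -30,"dy": 6},
    {"dx": -30,"dy": 6},
    {"dx": -30,"dy": 6},
    {"dx": -30,"dy": 6},
    {"dx": -30,"dy": 6},
    {"dx": -30,"dy": 6},
    {"dx": -30,"dy": 6},
    {"dx": -30,"dy": 6},
    {"dx": -30,"dy": 6},
    {"dx": -30,"dy": 6},
    {"dx": -30,"dy": 6},
    {"dx": -30,"dy": 6}
  ]
}}

```text
invalid input at $.steps[0]: expected keys dx, dy, dz, twist
```

Request:
{"fn": "send_rows", "kwargs": {
  "steps": [
    {"dx": -30,"dy": 6},
    {"dx": -30,"dy": 6},
    {"dx": -30,"dy": 6},
    {"dx": -20,"dy": 4},
    {},
    {}
  ]
}}

```text
invalid input at $.steps[0]: expected keys dx, dy, dz, twist
```

All keys are needed.

Request:
{"fn": "send_rows", "kwargs": {
  "steps": [
    {"dx": 0,"dy": 0,"dz": 0,"twist": 6.5},
    {"dx": 0,"dy": 0,"dz": 0,"twist": 6.5},
    {"dx": 0,"dy": 0,"dz": 0,"twist": 6.5},
    {"dx": 0,"dy": 0,"dz": 0,"twist": 6.5},
    {"dx": 0,"dy": 0,"dz": 0,"twist": 6.5},
    {"dx": 0,"dy": 0,"dz": 0,"twist": 6.5},
    {"dx": 0,"dy": 0,"dz": 0,"twist": 6.5},
    {"dx": 0,"dy": 0,"dz": 0,"twist": 6.5},
    {"dx": 0,"dy": 0,"dz": 0,"twist": 0},
    {"dx": 0,"dy": 0,"dz": 0,"twist": 0}
  ],
  "claw": 1
}}

```text
time: 1.33
eef_pos: [0.2755, 0.5887, 0.2226]
ee_rot: [3.141, 0.0, 1.8]
ft_force: [-0.7, -0.2, 0.7]
opening: 0.087
finger_force: 0.0
```

Request:
{"fn": "send_rows", "kwargs": {
  "steps": [
    {"dx": -32,"dy": 6,"dz": 0,"twist": 0},
    {"dx": -32,"dy": 6,"dz": 0,"twist": 0},
    {"dx": -32,"dy": 6,"dz": 0,"twist": 0},
    {"dx": -32,"dy": 6,"dz": 0,"twist": 0},
    {"dx": -32,"dy": 6,"dz": 0,"twist": 0},
    {"dx": -32,"dy": 6,"dz": 0,"twist": 0},
    {"dx": -32,"dy": 6,"dz": 0,"twist": 0},
    {"dx": -32,"dy": 6,"dz": 0,"twist": 0},
    {"dx": -32,"dy": 6,"dz": 0,"twist": 0},
    {"dx": -32,"dy": 6,"dz": 0,"twist": 0},
    {"dx": -32,"dy": 6,"dz": 0,"twist": 0},
    {"dx": -32,"dy": 6,"dz": 0,"twist": 0}
  ]
}}

```text
time: 2.33
eef_pos: [0.432, 0.229, 0.2229]
ee_rot: [3.141, -0.001, 1.8]
ft_force: [0.4, 1.3, -0.8]
opening: 0.0869
finger_force: 0.0
```

Request:
{"fn": "send_rows", "kwargs": {
  "steps": [
    {"dx": -32,"dy": 8,"dz": 0,"twist": 0},
    {"dx": -32,"dy": 8,"dz": 0,"twist": 0},
    {"dx": -34,"dy": 8,"dz": 0,"twist": 0},
    {"dx": 0,"dy": 0,"dz": 0,"twist": 0},
    {"dx": 0,"dy": 0,"dz": 0,"twist": 0},
    {"dx": 0,"dy": 0,"dz": 0,"twist": 0},
    {"dx": 0,"dy": 0,"dz": 0,"twist": 0}
  ]
}}

```text
time: 2.92
eef_pos: [0.4763, 0.1419, 0.2225]
ee_rot: [-3.141, -0.0, 1.8]
ft_force: [0.5, -0.3, 0.7]
opening: 0.087
finger_force: 0.0
```

Request:
{"fn": "send_rows", "kwargs": {
  "steps": [
    {"dx": -3,"dy": 0,"dz": 20,"twist": 0},
    {"dx": 0,"dy": 0,"dz": 20,"twist": 0},
    {"dx": 0,"dy": 0,"dz": 20,"twist": 0},
    {"dx": 0,"dy": 0,"dz": 16,"twist": 0},
    {"dx": 0,"dy": 0,"dz": 16,"twist": 0},
    {"dx": 0,"dy": 0,"dz": 0,"twist": 0},
    {"dx": 0,"dy": 0,"dz": 0,"twist": 0},
    {"dx": 0,"dy": 0,"dz": 0,"twist": 0}
  ]
}}

```text
time: 3.58
eef_pos: [0.4779, 0.1385, 0.1315]
ee_rot: [3.14, -0.0, 1.798]
ft_force: [-0.9, 0.4, 0.4]
opening: 0.087
finger_force: 0.0
```

Request:
{"fn": "send_rows", "kwargs": {
  "steps": [
    {"dx": 0,"dy": 0,"dz": 0,"twist": 0},
    {"dx": 0,"dy": 0,"dz": 0,"twist": 0},
    {"dx": 0,"dy": 0,"dz": 0,"twist": 0},
    {"dx": 0,"dy": 0,"dz": 0,"twist": 0},
    {"dx": 0,"dy": 0,"dz": 0,"twist": 0},
    {"dx": 0,"dy": 0,"dz": 0,"twist": 0},
    {"dx": 0,"dy": 0,"dz": 0,"twist": 0},
    {"dx": 0,"dy": 0,"dz": 0,"twist": 0},
    {"dx": 0,"dy": 0,"dz": 0,"twist": 0},
    {"dx": 0,"dy": 0,"dz": 0,"twist": 0},
    {"dx": 0,"dy": 0,"dz": 0,"twist": 0},
    {"dx": 0,"dy": 0,"dz": 0,"twist": 0}
  ],
  "claw": 0,
  "grip_force": 35
}}

```text
time: 4.58
eef_pos: [0.4776, 0.1375, 0.1305]
ee_rot: [3.142, -0.0, 1.796]
ft_force: [0.7, -1.3, -0.1]
opening: 0.0148
finger_force: 0.0
```

Request:
{"fn": "send_rows", "kwargs": {
  "steps": [
    {"dx": 0,"dy": 0,"dz": 0,"twist": 0},
    {"dx": 0,"dy": 0,"dz": 0,"twist": 0},
    {"dx": 0,"dy": 0,"dz": 0,"twist": 0},
    {"dx": 0,"dy": 0,"dz": 0,"twist": 0},
    {"dx": 0,"dy": 0,"dz": 0,"twist": 0}
  ]
}}

```text
time: 5.0
eef_pos: [0.4774, 0.1375, 0.1305]
ee_rot: [-3.141, -0.0, 1.796]
ft_force: [-0.2, -0.5, 0.8]
opening: 0.0117
finger_force: 34.9
```

Request:
{"fn": "send_rows", "kwargs": {
  "steps": [
    {"dx": 0,"dy": 0,"dz": -6,"twist": 0},
    {"dx": 0,"dy": 0,"dz": -10,"twist": 0},
    {"dx": 0,"dy": 0,"dz": -14,"twist": 0},
    {"dx": 0,"dy": 0,"dz": -14,"twist": 0},
    {"dx": 0,"dy": 0,"dz": -14,"twist": 0},
    {"dx": 0,"dy": 0,"dz": -14,"twist": 0},
    {"dx": 0,"dy": 0,"dz": -12,"twist": 0},
    {"dx": 0,"dy": 0,"dz": 0,"twist": 0},
    {"dx": 0,"dy": 0,"dz": 0,"twist": 0},
    {"dx": 0,"dy": 0,"dz": 0,"twist": 0}
  ]
}}

```text
time: 5.83
eef_pos: [0.4772, 0.1373, 0.214]
ee_rot: [-3.141, 0.0, 1.796]
ft_force: [-0.2, 0.2, -2.3]
opening: 0.0119
finger_force: 34.9
```

```bash
python3 - <<'E'
from h import *
print({k:np.round(v,4) for k,v in arm.read_state().items() if k in('time','eef_pos','ee_rot','opening','finger_force')})
def sel(P,x,y,z):
    m=(P[:,0]>x[0])&(P[:,0]<x[1])&(P[:,1]>y[0])&(P[:,1]<y[1])&(P[:,2]>z[0])&(P[:,2]<z[1]);return P[m]
def rect(l,P):
    if len(P)<5: print(l,len(P));return
    r=cv2.minAreaRect(P[:,:2].astype(np.float32)*1000); print(l,len(P),np.round(r[0],1),np.round(r[1],1),round(r[2],1),'mean',P.mean(0).round(4),'z',P[:,2].min().round(3),P[:,2].max().round(3))
for n in ['side','top']:
    p,P=cloud(n);np.save(n+'1.npy',P);cv2.imwrite(f'pics/{n}1.png',p[...,::-1])
    P=P.reshape(-1,3)
    rect(n+'tray',sel(P,(.38,.55),(.05,.25),(.07,.12)))
    rect(n+'plate',sel(P,(.38,.55),(.05,.25),(.12,.205)))
    st=sel(P,(.57,.75),(-.12,.08),(.1485,.153)); rect('paneltop',st[st[:,0]>.632])
p=cv2.imread('pics/side1.png')
cv2.imwrite('pics/c3.png',cv2.resize(p[60:260,160:340],None,fx=3,fy=3,interpolation=cv2.INTER_CUBIC))
E
```

```text
{'time': np.float64(5.8333), 'eef_pos': array([0.4772, 0.1373, 0.214 ]), 'ee_rot': array([-3.1408e+00,  1.0000e-04,  1.7962e+00]), 'finger_force': np.float64(34.9363), 'opening': np.float64(0.0119)}
sidetray 438 [450.3 131.3] [57.8 83.5] 13.4 mean [0.4519 0.1311 0.0935] z 0.084 0.119
sideplate 180 [475.8 136.9] [ 5.8 83.4] 12.9 mean [0.4771 0.1268 0.1646] z 0.12 0.205
paneltop 133 [644.4 -14. ] [28.5 57.7] 7.6 mean [ 0.6451 -0.0193  0.1518] z 0.149 0.153
toptray 237 [454.8 113.8] [54.9 38.8] 13.0 mean [0.4543 0.1069 0.0898] z 0.082 0.12
topplate 35 [484.3 107.5] [ 5.1 13.4] 15.9 mean [0.4834 0.1053 0.1674] z 0.121 0.205
paneltop 202 [645.9  -9.9] [29.2 58.8] 7.4 mean [ 0.6461 -0.0109  0.1514] z 0.149 0.153
```

View pics/c3.png

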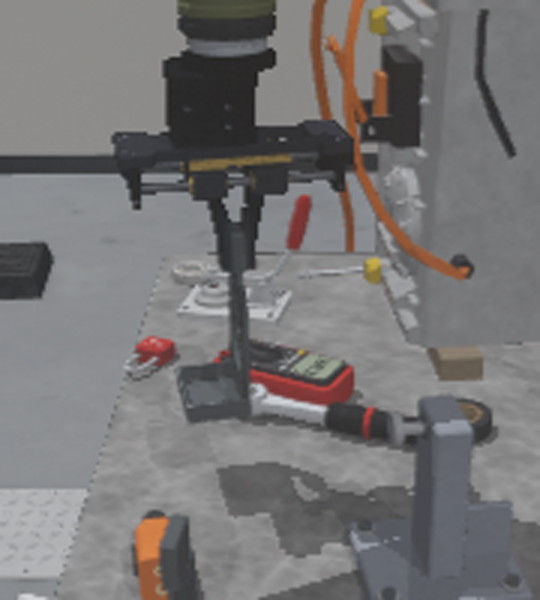

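Request:
{"fn": "send_rows", "kwargs": {
  "steps": [
    {"dx": 0,"dy": 0,"dz": 0,"twist": 2},
    {"dx": 0,"dy": 0,"dz": 0,"twist": 2},
    {"dx": -17.5,"dy": 6,"dz": 0,"twist": 0},
    {"dx": -17.5,"dy": 6,"dz": 0,"twist": 0},
    {"dx": -17.5,"dy": 6,"dz": 0,"twist": 0},
    {"dx": -17.5,"dy": 6,"dz": 0,"twist": 0},
    {"dx": -17.5,"dy": 6,"dz": 0,"twist": 0},
    {"dx": -17.5,"dy": 6,"dz": 0,"twist": 0},
    {"dx": -17.5,"dy": 6,"dz": 0,"twist": 0},
    {"dx": -17.5,"dy": 6,"dz": 0,"twist": 0},
    {"dx": -17.5,"dy": 6,"dz": 0,"twist": 0},
    {"dx": -17.5,"dy": 5,"dz": 0,"twist": 0}
  ]
}}

```text
time: 6.93
eef_pos: [0.563, -0.027, 0.2136]
ee_rot: [-3.14, 0.0, 1.727]
ft_force: [0.1, 0.3, -1.4]
opening: 0.0117
finger_force: 34.9
```

Request:
{"fn": "send_rows", "kwargs": {
  "steps": [
    {"dx": 0,"dy": 0,"dz": 0,"twist": 0},
    {"dx": 0,"dy": 0,"dz": 0,"twist": 0},
    {"dx": 0,"dy": 0,"dz": 0,"twist": 0},
    {"dx": 0,"dy": 0,"dz": 0,"twist": 0},
    {"dx": 0,"dy": 0,"dz": 0,"twist": 0}
  ]
}}

```text
time: 7.35
eef_pos: [0.5627, -0.0251, 0.2143]
ee_rot: [-3.141, -0.001, 1.728]
ft_force: [0.6, 0.1, -2.3]
opening: 0.0122
finger_force: 34.9
```

```bash
python3 - <<'E'
from h import *
print({k:np.round(v,4) for k,v in arm.read_state().items() if k in('time','eef_pos','ee_rot','opening','finger_force')})
def sel(P,x,y,z):
    m=(P[:,0]>x[0])&(P[:,0]<x[1])&(P[:,1]>y[0])&(P[:,1]<y[1])&(P[:,2]>z[0])&(P[:,2]<z[1]);return P[m]
def rect(l,P):
    if len(P)<5: print(l,len(P));return
    r=cv2.minAreaRect(P[:,:2].astype(np.float32)*1000); print(l,len(P),np.round(r[0],1),np.round(r[1],1),round(r[2],1),'mean',P.mean(0).round(4),'z',P[:,2].min().round(3),P[:,2].max().round(3))
for n in ['side','top']:
    p,P=cloud(n);np.save(n+'2.npy',P);cv2.imwrite(f'pics/{n}2.png',p[...,::-1])
    P=P.reshape(-1,3)
    rect(n+'tray',sel(P,(.46,.582),(-.12,.05),(.07,.12)))
    rect(n+'plate',sel(P,(.50,.582),(-.12,.05),(.12,.205)))
    rect(n+'head',sel(P,(.595,.609),(-.05,.05),(.12,.16)))
p=cv2.imread('pics/side2.png')
cv2.imwrite('pics/c4.png',cv2.resize(p[120:270,210:360],None,fx=4,fy=4,interpolation=cv2.INTER_CUBIC))
E
```

```text
{'time': np.float64(7.35), 'eef_pos': array([ 0.5627, -0.0251,  0.2143]), 'ee_rot': array([-3.1413e+00, -6.0000e-04,  1.7282e+00]), 'finger_force': np.float64(34.9363), 'opening': np.float64(0.0122)}
sidetray 665 [535.4 -28.6] [57.5 82.8] 9.3 mean [ 0.537  -0.0288  0.0937] z 0.084 0.12
sideplate 250 [561.8 -28.3] [ 6.  74.7] 10.0 mean [ 0.5621 -0.0356  0.166 ] z 0.12 0.205
sidehead 54 [605.1 -20.9] [ 7.2 23.5] 8.2 mean [ 0.6046 -0.0232  0.1445] z 0.13 0.154
toptray 0
topplate 0
tophead 0
```

View pics/c4.png

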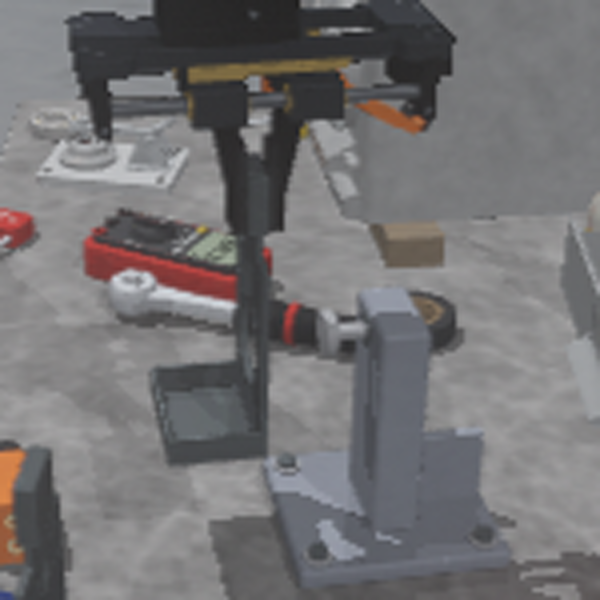

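Request:
{"fn": "send_rows", "kwargs": {
  "steps": [
    {"dx": -1.5,"dy": 6,"dz": 0,"twist": 0},
    {"dx": 0,"dy": 6,"dz": 0,"twist": 0},
    {"dx": 0,"dy": 6,"dz": 0,"twist": 0},
    {"dx": 0,"dy": 6,"dz": 0,"twist": 0},
    {"dx": 0,"dy": 6,"dz": 0,"twist": 0},
    {"dx": 0,"dy": 6,"dz": 0,"twist": 0},
    {"dx": 0,"dy": 6,"dz": 0,"twist": 0},
    {"dx": 0,"dy": 6,"dz": 0,"twist": 0},
    {"dx": 0,"dy": 6,"dz": 0,"twist": 0},
    {"dx": 0,"dy": 5,"dz": 0,"twist": 0},
    {"dx": 0,"dy": 0,"dz": 0,"twist": 0},
    {"dx": 0,"dy": 0,"dz": 0,"twist": 0}
  ]
}}

```text
time: 8.45
eef_pos: [0.6216, -0.0187, 0.2144]
ee_rot: [-3.141, 0.0, 1.726]
ft_force: [0.0, -0.2, -1.1]
opening: 0.0116
finger_force: 34.9
```

Request:
{"fn": "send_rows", "kwargs": {
  "steps": [
    {"dx": 0,"dy": 0,"dz": 0,"twist": 0},
    {"dx": 0,"dy": 0,"dz": 0,"twist": 0}
  ]
}}

```text
time: 8.62
eef_pos: [0.6212, -0.0188, 0.2146]
ee_rot: [-3.142, -0.0, 1.726]
ft_force: [-0.3, -1.0, -1.7]
opening: 0.012
finger_force: 34.9
```

```bash
cat > look.py <<'E'
from h import *
import sys
k=sys.argv[1]
print({k:np.round(v,4) for k,v in arm.read_state().items() if k in('time','eef_pos','ee_rot','opening','ft_force')})
def sel(P,x,y,z):
    m=(P[:,0]>x[0])&(P[:,0]<x[1])&(P[:,1]>y[0])&(P[:,1]<y[1])&(P[:,2]>z[0])&(P[:,2]<z[1]);return P[m]
def rect(l,P):
    if len(P)<5: print(l,len(P));return
    r=cv2.minAreaRect(P[:,:2].astype(np.float32)*1000); print(l,len(P),np.round(r[0],1),np.round(r[1],1),round(r[2],1),'mean',P.mean(0).round(4),'z',P[:,2].min().round(3),P[:,2].max().round(3))
zs=float(sys.argv[2])
p,P=cloud('side');cv2.imwrite(f'pics/side{k}.png',p[...,::-1]);P=P.reshape(-1,3)
rect('tray',sel(P,(.54,.626),(-.12,.05),(zs-.004,zs+.024)))
rect('plate',sel(P,(.608,.635),(-.12,.05),(zs+.035,.22)))
rect('head',sel(P,(.595,.609),(-.05,.05),(.12,.16)))
rect('panel',sel(P,(.63,.67),(-.06,.05),(.1485,.1555)))
cv2.imwrite(f'pics/z{k}.png',cv2.resize(p[140:260,250:350,::-1],None,fx=5,fy=5,interpolation=cv2.INTER_CUBIC))
E
python3 look.py 5 0.084
```

```text
{'time': np.float64(8.6167), 'eef_pos': array([ 0.6212, -0.0188,  0.2146]), 'ee_rot': array([-3.1415e+00, -2.0000e-04,  1.7262e+00]), 'ft_force': array([-0.2719, -1.0408, -1.6706]), 'opening': np.float64(0.012)}
tray 615 [597.6 -20.6] [65.6 85.3] 9.0 mean [ 0.5935 -0.0216  0.0926] z 0.084 0.108
plate 404 [621.7 -18.4] [80.2 26.5] 89.9 mean [ 0.6209 -0.0293  0.1687] z 0.12 0.22
head 54 [605.2 -20.9] [ 7.1 22.2] 10.0 mean [ 0.6046 -0.0229  0.1448] z 0.129 0.155
panel 141 [644.2 -14.2] [28.9 55.1] 8.1 mean [ 0.6462 -0.0196  0.152 ] z 0.149 0.154
```

View pics/z5.png

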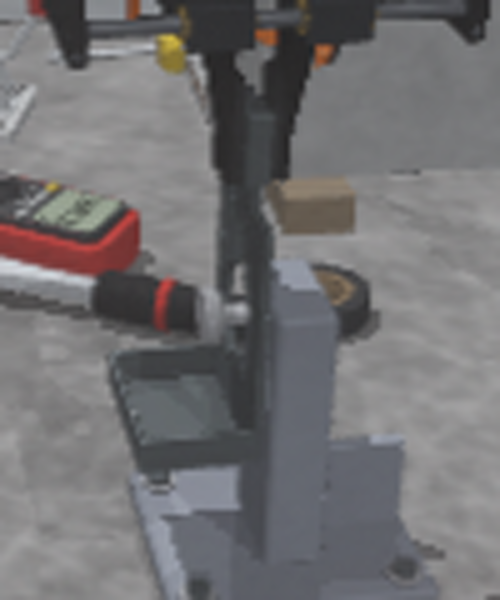

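Request:
{"fn": "send_rows", "kwargs": {
  "steps": [
    {"dx": 0,"dy": 0,"dz": 4,"twist": 0},
    {"dx": 0,"dy": 0,"dz": 4,"twist": 0},
    {"dx": 0,"dy": 0,"dz": 4,"twist": 0},
    {"dx": 0,"dy": 0,"dz": 4,"twist": 0},
    {"dx": 0,"dy": 0,"dz": 4,"twist": 0},
    {"dx": 0,"dy": 0,"dz": 2,"twist": 0},
    {"dx": 0,"dy": 0,"dz": 2,"twist": 0},
    {"dx": 0,"dy": 0,"dz": 2,"twist": 0},
    {"dx": 0,"dy": 0,"dz": 2,"twist": 0},
    {"dx": 0,"dy": 0,"dz": 2,"twist": 0}
  ]
}}

```text
time: 9.5
eef_pos: [0.6216, -0.0187, 0.1845]
ee_rot: [3.141, -0.0, 1.726]
ft_force: [-0.2, -0.1, -1.3]
opening: 0.0114
finger_force: 34.9
```

Request:
{"fn": "send_rows", "kwargs": {
  "steps": [
    {"dx": 0,"dy": 0,"dz": 2,"twist": 0},
    {"dx": 0,"dy": 0,"dz": 2,"twist": 0},
    {"dx": 0,"dy": 0,"dz": 2,"twist": 0},
    {"dx": 0,"dy": 0,"dz": 2,"twist": 0},
    {"dx": 0,"dy": 0,"dz": 0,"twist": 0},
    {"dx": 0,"dy": 0,"dz": 0,"twist": 0}
  ]
}}

```text
time: 10.0
eef_pos: [0.6215, -0.0186, 0.1764]
ee_rot: [-3.141, -0.0, 1.726]
ft_force: [0.3, -0.7, -1.8]
opening: 0.0116
finger_force: 34.9
```

```bash
python3 look.py 6 0.045
```

```text
{'time': np.float64(10.0), 'eef_pos': array([ 0.6215, -0.0186,  0.1764]), 'ee_rot': array([-3.1414, -0.    ,  1.7264]), 'ft_force': array([ 0.3215, -0.7052, -1.8191]), 'opening': np.float64(0.0116)}
tray 606 [592.1 -21.9] [54.7 83.3] 10.1 mean [ 0.5934 -0.0213  0.0543] z 0.045 0.069
plate 616 [621.5 -17.4] [26.9 81. ] 0.1 mean [ 0.6222 -0.0293  0.1552] z 0.08 0.219
head 54 [605.3 -20. ] [ 7.3 23.4] 7.8 mean [ 0.6046 -0.0229  0.1448] z 0.13 0.154
panel 157 [644.  -14.6] [29.  57.2] 10.2 mean [ 0.6446 -0.0183  0.1519] z 0.149 0.154
```

Still force-free, neck in the slot. Down the last bit.

Request:
{"fn": "send_rows", "kwargs": {
  "steps": [
    {"dx": 0,"dy": 0,"dz": 2,"twist": 0},
    {"dx": 0,"dy": 0,"dz": 2,"twist": 0},
    {"dx": 0,"dy": 0,"dz": 1.5,"twist": 0},
    {"dx": 0,"dy": 0,"dz": 1,"twist": 0},
    {"dx": 0,"dy": 0,"dz": 0,"twist": 0},
    {"dx": 0,"dy": 0,"dz": 0,"twist": 0},
    {"dx": 0,"dy": 0,"dz": 0,"twist": 0}
  ]
}}

```text
time: 10.63
eef_pos: [0.6216, -0.0186, 0.1701]
ee_rot: [3.141, 0.0, 1.726]
ft_force: [0.3, 0.8, -2.2]
opening: 0.0117
finger_force: 34.9
```

Request:
{"fn": "send_rows", "kwargs": {
  "steps": [
    {"dx": 0,"dy": 0,"dz": 1,"twist": 0},
    {"dx": 0,"dy": 0,"dz": 0.5,"twist": 0},
    {"dx": 0,"dy": 0,"dz": 0,"twist": 0},
    {"dx": 0,"dy": 0,"dz": 0,"twist": 0},
    {"dx": 0,"dy": 0,"dz": 0,"twist": 0}
  ]
}}

```text
time: 11.05
eef_pos: [0.6217, -0.0186, 0.169]
ee_rot: [3.141, -0.0, 1.726]
ft_force: [-0.1, -0.3, 2.5]
opening: 0.0115
finger_force: 34.9
```

Request:
{"fn": "send_rows", "kwargs": {
  "steps": [
    {"dx": 0,"dy": 0,"dz": 0,"twist": 0},
    {"dx": 0,"dy": 0,"dz": 0,"twist": 0},
    {"dx": 0,"dy": 0,"dz": 0,"twist": 0},
    {"dx": 0,"dy": 0,"dz": 0,"twist": 0},
    {"dx": 0,"dy": 0,"dz": 0,"twist": 0},
    {"dx": 0,"dy": 0,"dz": 0,"twist": 0},
    {"dx": 0,"dy": 0,"dz": 0,"twist": 0},
    {"dx": 0,"dy": 0,"dz": 0,"twist": 0}
  ],
  "claw": 0.6
}}

```text
time: 11.72
eef_pos: [0.6215, -0.0186, 0.1686]
ee_rot: [3.142, -0.0, 1.726]
ft_force: [0.0, -0.0, 0.4]
opening: 0.0504
finger_force: 0.0
```

```bash
python3 look.py 7 0.038
```

```text
{'time': np.float64(11.7167), 'eef_pos': array([ 0.6215, -0.0186,  0.1686]), 'ee_rot': array([ 3.1415, -0.    ,  1.7265]), 'ft_force': array([ 0.0165, -0.0312,  0.3726]), 'opening': np.float64(0.0504)}
tray 580 [598.2 -18.6] [53.8 83.4] 8.6 mean [ 0.5981 -0.0155  0.0447] z 0.034 0.062
plate 520 [621.4 -18. ] [26.5 80.1] 0.5 mean [ 0.6217 -0.0271  0.1433] z 0.073 0.205
head 54 [604.8 -21.5] [ 7.2 22.6] 8.4 mean [ 0.6045 -0.0233  0.1445] z 0.131 0.154
panel 160 [644.1 -14.7] [28.8 56.7] 10.5 mean [ 0.6445 -0.0191  0.1519] z 0.149 0.154
```

View pics/z7.png

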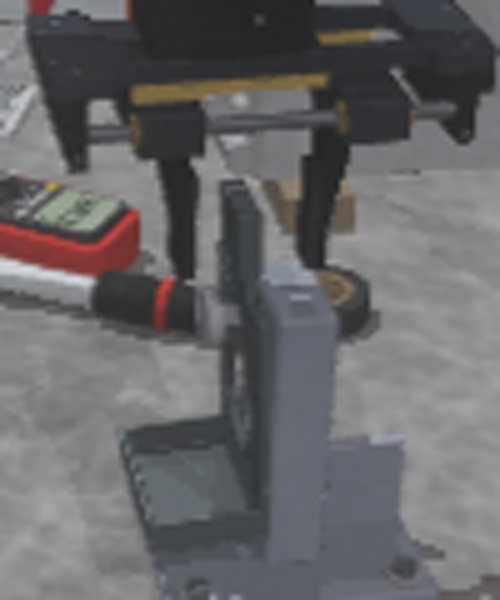

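Request:
{"fn": "send_rows", "kwargs": {
  "steps": [
    {"dx": 0,"dy": 0,"dz": -5,"twist": 0},
    {"dx": 0,"dy": 0,"dz": -15,"twist": 0},
    {"dx": 0,"dy": 0,"dz": -20,"twist": 0},
    {"dx": 0,"dy": 0,"dz": -25,"twist": 0},
    {"dx": 0,"dy": 0,"dz": -25,"twist": 0},
    {"dx": 0,"dy": 0,"dz": -20,"twist": 0},
    {"dx": 0,"dy": 0,"dz": -10,"twist": 0},
    {"dx": 0,"dy": 0,"dz": 0,"twist": 0},
    {"dx": 0,"dy": 0,"dz": 0,"twist": 0},
    {"dx": 0,"dy": 0,"dz": 0,"twist": 0},
    {"dx": 0,"dy": 0,"dz": 0,"twist": 0},
    {"dx": 0,"dy": 0,"dz": 0,"twist": 0}
  ]
}}

```text
time: 12.77
eef_pos: [0.6209, -0.0185, 0.2871]
ee_rot: [-3.139, -0.0, 1.726]
ft_force: [0.9, -0.5, 0.2]
opening: 0.052
finger_force: 0.0
```

```bash
python3 look.py 8 0.038; python3 - <<'E'
from h import *
p,P=cloud('side');P=P.reshape(-1,3)
for z0,z1 in((.07,.1),(.1,.125),(.16,.18),(.18,.21)):
    m=(P[:,0]>.595)&(P[:,0]<.632)&(P[:,1]>-.07)&(P[:,1]<.04)&(P[:,2]>z0)&(P[:,2]<z1);Q=P[m]
    r=cv2.minAreaRect(Q[:,:2].astype(np.float32)*1000);print(z0,len(Q),r)
E
```

```text
{'time': np.float64(12.7667), 'eef_pos': array([ 0.6209, -0.0185,  0.2871]), 'ee_rot': array([-3.1393e+00, -2.0000e-04,  1.7265e+00]), 'ft_force': array([ 0.8845, -0.5264,  0.1625]), 'opening': np.float64(0.052)}
tray 578 [598.2 -18.7] [54.6 81.9] 9.2 mean [ 0.5982 -0.0156  0.0447] z 0.035 0.062
plate 525 [621.6 -17.9] [79.2 26.6] 89.9 mean [ 0.6219 -0.0271  0.1433] z 0.073 0.204
head 55 [605.3 -20.2] [ 7.3 23.8] 6.5 mean [ 0.6046 -0.023   0.1446] z 0.129 0.154
panel 160 [644.1 -14.1] [29.3 59.4] 8.0 mean [ 0.6445 -0.0184  0.152 ] z 0.149 0.154
0.07 102 ((625.8983154296875, -17.787918090820312), (9.752601623535156, 74.72775268554688), 9.033506393432617)
0.1 63 ((622.2897338867188, -20.394683837890625), (6.245904445648193, 74.72160339355469), 10.52842903137207)
0.16 45 ((617.75244140625, -9.108686447143555), (12.712021827697754, 55.637638092041016), 8.694808006286621)
0.18 109 ((617.5857543945312, -21.529863357543945), (12.983224868774414, 35.74169158935547), 11.159452438354492)
```

View pics/z8.png

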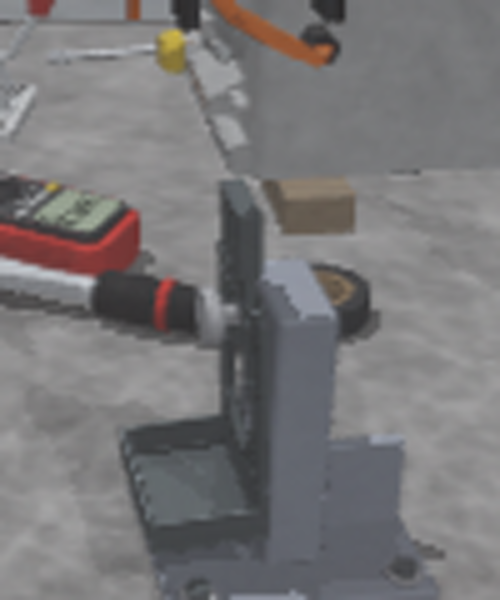

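```bash
python3 -c "
from bench import arm
print(arm.job_done())"
```

```text
the job is handed in; nothing more can be done
None
```

The keyhole tray is hanging by itself behind the stud's head, slot on the neck and leaning about 5° (limit 15°). The arm is clear of it, the other tray was never approached, and the job went in at about 13 s; no verdict was shown.

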